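# Tip up the turner and lay it on the dish

## Task

The paddle of the tip-up rest is behind the upturned green glass. Stand the glass well aside on the worktop, press the paddle firmly but gently all the way down onto its stop so that the handle of the wooden turner tips up out of the rest, then take the turner by its raised handle and lay it flat, centred and lengthwise on the oval dish. Finally put the glass back where it stood, still upside down, and leave the dish and everything else where it is.

Things in the scene. Friction and masses are not known exactly. Their poses are not given: they have to be found in the camera images.
- rest: Dark wooden stand of the tip-up rest, fixed. Origin on the worktop below the pivot; x points from paddle end to handle end, z up. Foot x -80 to +125 mm, 60 mm wide. Pivot posts at x 0 (y +-39 to +-47 mm, 64 mm high). Upright cheeks, x +42 to +122, y +-19 to +-27, top z 68 mm, enclose the handle while level: no grip until tipped up. The worktop round x +50, y +125 mm (robot's side) is free.
- rocker (a joint): Pivoting wooden arm of the rest, rad: 0 level (as it starts), grows as the paddle is pressed down and the handle end rises; it turns about the rest's y at x 0, z 52 mm. An adjustable stop hidden under it is set differently each time, so it stops somewhere from 0.31 to 0.41. Stiff hinge: about 3 N moves it, it stays where left. On the stop the force rises abruptly: 5 N or more there is a full press, over 40 N is rough.
- paddle_top (a point): Centre of the upper face of the paddle, the flat free end of the pivoting arm, 40 mm long (along the rest's x) and 46 mm wide, 8 mm thick; at rest x -97 mm, z 56 mm when level. It descends 29 to 39 mm to the stop, swinging about the pivot. Site axes are those of the pivoting arm, z normal to the paddle.
- turner: Light wooden slotted turner, 200 mm long, about 0.1 kg. Origin at the middle of its length, on its underside; x points from blade to handle, z up out of its upper face. Blade 58 mm wide and 6 mm thick at x -100 to -30 mm, handle 20 mm wide and 14 mm thick at x -30 to +100 mm; it balances near its origin. It lies loose on the pivoting arm, blade to the paddle side in a shallow bed with 8 mm lips, and tips with it. The arm under the handle is only 12 mm wide.
- turner_grip (a point): Point in the middle of the turner's handle, 62 mm from its origin along x and 7 mm over its underside, where to grip it across its 20 mm width once tipped up; axes of the turner. When tipped it is 28 to 37 mm higher than when level, at least 90 mm over the worktop, clear of the cheeks.
- green_glass: Green drinking glass standing upside down, 52 mm across and 100 mm high, 0.16 kg, in front of the paddle (on the robot's side). Origin at the centre of its underside, z up.
- oval_dish: Cream oval dish, loose, 117 x 189 mm and 22 mm high; origin at the centre of its underside, its long direction is its y axis. The turner lies across it with its underside about 22 mm over the worktop; either end of the turner may point either way.
- mug: Teal mug, 68 x 99 mm, 73 mm high, bystander; origin at the centre of its underside.
- brown_jug: Small brown jug, 62 x 90 mm, 93 mm high, bystander; origin at the centre of its underside.
- coffee_jar: Jar with a wooden lid, 66 mm across, 106 mm high, bystander; origin at the centre of its underside.
- tea_glass: Small amber tea glass, 39 mm across, 52 mm high, bystander; origin at the centre of its underside.
- sugar_bowl: Silver sugar bowl, 68 mm across, 70 mm high, bystander at the back; origin at the centre of its underside.
- spoon: Teaspoon 130 mm long, lying on the worktop, bystander; origin at its middle.

How it is judged:
On the way, in this order (a step that is already met when the one before it is completed fails the run):
1. the green glass stands aside, at least 60 mm from where it stood (distance of green_glass from where it was at the start of the episode above 0.06 m and angle between green_glass's own z axis and vertical below 0.1 rad and height (world z) of green_glass below 0.01 m and contact force between green_glass and the fingers below 0.1 N), for 0.1 s.
2. the paddle is pressed onto its stop with at least 5 N (value of joint rocker above 0.29 rad and velocity of joint rocker below 0.05 rad/s and contact force between rest and the fingers above 5 N), for 0.1 s.
3. the turner lies released, flat, centred and lengthwise on the dish (horizontal distance between turner and oval_dish below 0.04 m and angle between turner's own z axis and vertical below 0.12 rad and angle between the x axis of turner and the y axis of oval_dish, either way round below 0.35 rad and height (world z) of turner between 0.01 and 0.035 m and contact force between turner and the fingers below 0.1 N), for 0.2 s.
At the end, for the whole second after the job is handed in: The turner rests on the oval dish, its middle within 40 mm of the dish's, level within 0.12 rad and within 0.35 rad of the dish's long direction; the green glass stands upright (mouth down) within 30 mm of where it stood; the dish is within 40 mm of where it stood; all at rest (all of step 3 and linear speed of each of turner, green_glass below 0.02 m/s and distance of green_glass from where it was at the start of the episode below 0.03 m and angle between green_glass's own z axis and vertical below 0.1 rad and distance of oval_dish from where it was at the start of the episode below 0.04 m); the robot touches nothing.
It fails at once if the rest is pressed with more than 40 N (contact force between rest and the fingers above 40 N).
It fails at once if the green glass is tipped over (angle between green_glass's own z axis and vertical above 0.5 rad).
It fails at once if a bystander is moved more than 40 mm (distance of any of mug, brown_jug, coffee_jar, tea_glass, sugar_bowl, spoon from where it was at the start of the episode above 0.04 m).
It also fails if it takes over 72 s, if anything falls off the work surface, if the arm or the gripper's body presses on something with over 40 N, if the wrist force passes 120 N, or if a joint passes its speed limit or range.

## Robot

A 6-joint arm with a two-finger parallel gripper is mounted at the origin on a cart in front of the work surface, level with it; the furniture and walls round the work are solid. World frame = base frame: x ahead of the robot, y to its left, z up, the work surface at z = 0. Lengths are in m, angles in rad, forces in N, time in s.
With the tool pointing down it reaches from about 0.325 to 0.9 m from the base axis. Payload 6.1 kg.
Tool frame: the origin (TCP) lies midway between the tips of the shut fingers; the grasp point (between the pads) lies 19 mm behind it; x points along the fingers, y is the direction in which the jaws open and shut, and the axes are right-handed (so a half turn about x gives the same grasp; the last joint's range is limited). The gripper opens to 85 mm and grips with 20 to 120 N. Pads are 22 mm wide; open, the fingers measure 114 mm over their backs; the gripper's body (76 mm by 85 mm) begins 54 mm behind the grasp point. The pads swing forward as they close: fully open they stand 13 mm farther back than shut.
Start: joints at [-1.276, 0.22, 1.526, -0, 1.395, -0.126], TCP at [0.255, -0.57, 0.231] pointing down, gripper open.
Joint ranges: [-2.98, 2.98], [-0.91, 2.08], [0.09, 2.57], [-1.24, 4.39], [0.2, 2.65], [-2.68, 2.68]. Speed limits (rad/s): [2.57, 2.57, 3.01, 3.14, 3.14, 3.14].

## Interface

Orientations are given as [roll, pitch, yaw] about the fixed x, y, z axes, in that order (R = Rz(yaw) Ry(pitch) Rx(roll)).
In Python, from plant import movep, move_l, set_joints, gripper_to, hold, inverse_kinematics, observe, get_image, get_calibration, Unreachable, job_done gives the robot as it stands. Calls block until the motion is done:
- movep(position, orientation): joint-space move of the TCP to a pose.
- move_l(position, feed=0.15, rotation=None, max_force=None): straight line of the TCP; rotation=None keeps the orientation; feed is the mean speed in m/s. With max_force (N) it stops when the force on the tool has changed by that much, and returns True; else False.
- set_joints(angles): joint-space move.
- gripper_to(opening, f_grip=None): finger opening in m; f_grip is the grip in N (None keeps the last); returns when the fingers have stopped.
- hold(seconds).
- inverse_kinematics(position, orientation): joint angles nearest the present ones, or None.
- observe(): the state.
- get_image(name): name is "scene" or "top" or "wrist"; returns (picture, depth): 400x640x3 uint8, red, green, blue; 400x640 float32, m along the optical axis (not along the pixel's ray), 0 where there is no reading.
- get_calibration(name): a dict with "intrinsics" (3x3 intrinsics, pixels), "dist_coeffs" ([k1, k2, p1, p2, k3] as OpenCV has them; the pictures are not rectified), "world_from_camera" (4x4, takes a point from camera to world coordinates). Camera axes: x right, y down, z forward; pixel columns grow to the right and rows downward; lengths in m; the calibration is good to about 2 mm. A picture is of the moment at which its call begins: read the wrist's pose just before it. get_calibration takes no time and is no camera call; for the wrist camera it gives the pose at the moment of the call.
A pose or a line that the arm cannot do raises Unreachable and nothing moves.
- job_done(): hands the job in, once; it reports no verdict.
The state is a dict: "time_s": time; "q": joint angles; "joint_velocities": joint speeds; "joint_torque": joint torques, N m; "eef_pos": TCP position; "tcp_rot": TCP orientation; "ft_force": force on the tool from outside, world axes, zero at the start; "torque": the same for the moment, N m; "opening": finger opening in m.
Only numpy, scipy, OpenCV 4.12 (cv2) and the standard library are available. Lean on these libraries where they do the work, as an engineer would, in place of code of your own. Each camera call takes 0.05 s, during which the arm holds its last target.

## Working session

There is one attempt and no reset: what is moved stays moved. The work goes in short steps, each a Python script; the robot and the scene stay as the last script left them, time stands still between calls to the robot, and variables do not carry over. Pictures are saved under pics/ and viewed, and the job is handed in when it is done.

```bash
ls; mkdir -p pics
python3 - <<'E'
from plant import *
import cv2,numpy as np
for n in("scene","top"):
    im,d=get_image(n); cv2.imwrite(f"pics/{n}0.png",im[:,:,::-1]); np.savez(f"{n}0.npz",im=im,d=d)
    c=get_calibration(n); print(n,c["intrinsics"],c["dist_coeffs"],c["world_from_camera"].round(4) if hasattr(c["world_from_camera"],"round") else c["world_from_camera"])
print(observe())
E
```

```text
pics
scene [[363.05286894   0.         315.86859331]
 [  0.         363.05286894 202.01232202]
 [  0.           0.           1.        ]] [-0.02769398  0.          0.          0.          0.        ] [[-0.6688 -0.4687  0.5771 -0.0741]
 [-0.7434  0.4111 -0.5276  0.625 ]
 [ 0.01   -0.7819 -0.6233  0.7406]
 [ 0.      0.      0.      1.    ]]
top [[494.95339118   0.         320.73483093]
 [  0.         494.95339118 191.81941756]
 [  0.           0.           1.        ]] [-0.05463302  0.          0.          0.          0.        ] [[ 0.0288 -0.9842  0.1747  0.2928]
 [-0.9996 -0.0279  0.0078  0.066 ]
 [-0.0028 -0.1748 -0.9846  1.4274]
 [ 0.      0.      0.      1.    ]]
{'time_s': 0.1, 'q': array([-1.27609510e+00,  2.21159358e-01,  1.52751745e+00, -1.02804443e-05,
        1.39469467e+00, -1.26142601e-01]), 'joint_velocities': array([ 0.00034406, -0.00253747, -0.00359392, -0.00142619,  0.00090274,
        0.000904  ]), 'joint_torque': array([ 7.62247219e-04, -4.98241425e+01, -3.90547872e+01, -1.57275158e-04,
        5.63308640e-03,  4.74474552e-05]), 'eef_pos': array([ 0.25513894, -0.56994578,  0.23029016]), 'tcp_rot': array([-1.69125082,  1.56901748,  1.87118747]), 'ft_force': array([-0.07029103, -0.8509783 ,  0.61167324]), 'torque': array([-0.0218381 , -0.00018578, -0.00978842]), 'opening': 0.08550826082558131}
```

View pics/scene0.png

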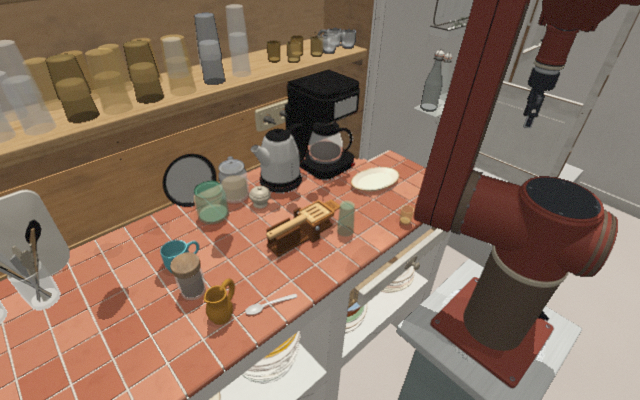

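View pics/top0.png

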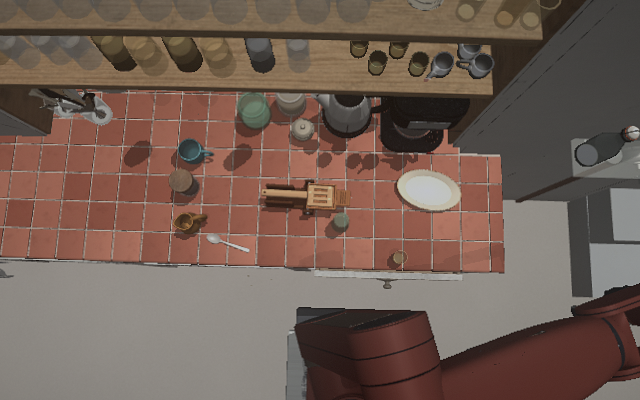

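The top view shows the rest with its handle end at (265,193) and its paddle at (343,197). The green glass is at (341,222), the dish at (429,190) and the tea glass at (399,258). Next I'll measure them.

```bash
cat > h.py <<'E'
import numpy as np,cv2
from plant import *
def und(c,uv): return cv2.undistortPoints(np.asarray(uv,float).reshape(-1,1,2),np.array(c["intrinsics"]),np.array(c["dist_coeffs"])).reshape(-1,2)
def ray(c,uv,z):
    T=np.array(c["world_from_camera"]); n=und(c,uv); d=np.c_[n,np.ones(len(n))]@T[:3,:3].T
    return T[:3,3]+d*((z-T[2,3])/d[:,2:3])
def cloud(c,d):
    h,w=d.shape; u,v=np.meshgrid(np.arange(w),np.arange(h)); n=und(c,np.c_[u.ravel(),v.ravel()])
    T=np.array(c["world_from_camera"]); p=np.c_[n,np.ones(len(n))]*d.reshape(-1,1)
    return (p@T[:3,:3].T+T[:3,3]).reshape(h,w,3)
E
python3 - <<'E'
from h import *
z=np.load("top0.npz"); im,d=z["im"],z["d"]; c=get_calibration("top"); P=cloud(c,d)
print("table z",np.median(P[215:235,270:300,2]))
crop=im[150:280,240:480]; cv2.imwrite("pics/crop0.png",cv2.resize(crop[:,:,::-1],None,fx=3.3,fy=3.3,interpolation=cv2.INTER_CUBIC))
# height map
hm=np.clip(P[150:280,240:480,2]*255/0.12,0,255).astype(np.uint8)
cv2.imwrite("pics/hm0.png",cv2.resize(cv2.applyColorMap(hm,2),None,fx=3.3,fy=3.3,interpolation=cv2.INTER_NEAREST))
s=np.load("scene0.npz");cv2.imwrite("pics/scrop0.png",cv2.resize(s["im"][150:270,250:430][:,:,::-1],None,fx=4,fy=4,interpolation=cv2.INTER_CUBIC))
m=(P[:,:,2]>0.01)&(P[:,:,2]<0.2)&(P[:,:,1]<.25)&(P[:,:,1]>-.4)&(P[:,:,0]<.75)&(P[:,:,0]>.2)&(np.arange(400)[:,None]<272)
n,l,st,ce=cv2.connectedComponentsWithStats(m.astype(np.uint8))
for i in range(1,n):
    if st[i,4]>40:
        q=P[l==i]; print(st[i],ce[i].round(1),q.min(0).round(3),q.max(0).round(3),q.mean(0).round(3))
E
```

```text
table z 7.039133121555796e-05
[ 324  104   44   34 1119] [346.7 120.5] [ 0.709 -0.055  0.01 ] [0.75  0.073 0.189] [0.732 0.01  0.099]
[262 114   7  12  46] [264.9 119.5] [0.739 0.239 0.01 ] [0.75 0.25 0.09] [0.745 0.245 0.054]
[ 448  116   58   38 1071] [471.4 138.1] [ 0.673 -0.4    0.01 ] [ 0.741 -0.292  0.2  ] [ 0.689 -0.336  0.11 ]
[291 119  23  22 407] [302.2 129. ] [0.691 0.105 0.028] [0.75  0.169 0.072] [0.719 0.136 0.054]
[ 380  122   64   32 1398] [409.4 138.7] [ 0.665 -0.276  0.01 ] [ 0.75  -0.092  0.168] [ 0.7   -0.174  0.052]
[ 397  169   65   42 1106] [429.3 188.5] [ 0.499 -0.33   0.01 ] [ 0.619 -0.142  0.029] [ 0.562 -0.238  0.016]
[ 261  178   89   37 1956] [306.3 196. ] [ 0.475 -0.003  0.01 ] [0.575 0.244 0.078] [0.523 0.117 0.055]
[331 212  18  20 289] [340.1 221.7] [ 0.43  -0.004  0.011] [0.475 0.045 0.108] [0.45  0.022 0.085]
[392 250  16  15 109] [400.  256.8] [ 0.341 -0.167  0.01 ] [ 0.38  -0.128  0.057] [ 0.362 -0.15   0.036]
```

View pics/crop0.png

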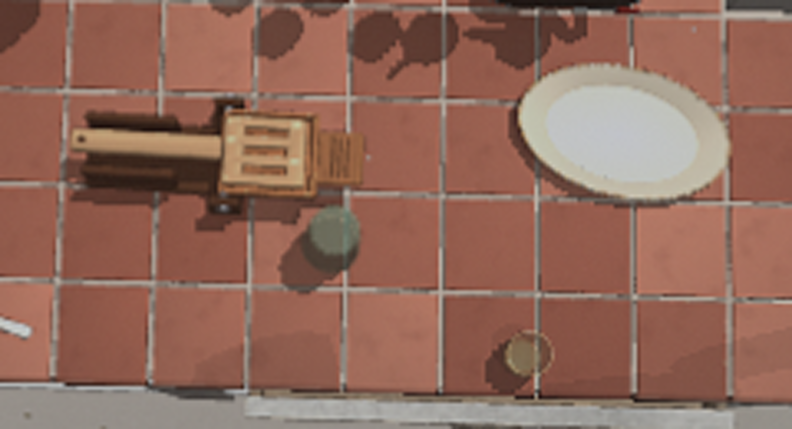

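View pics/hm0.png

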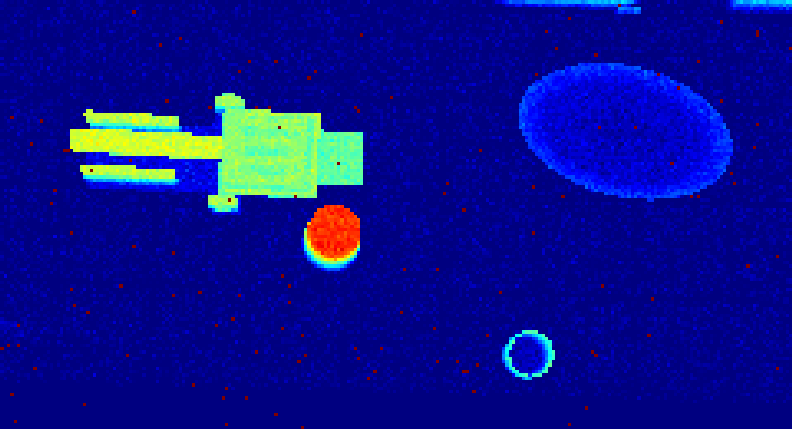

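View pics/scrop0.png

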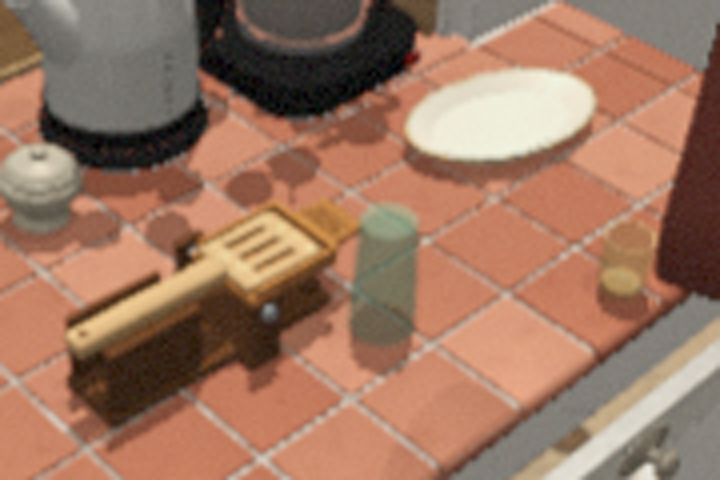

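Run:
```python
from h import *
z=np.load("top0.npz"); im,d=z["im"],z["d"]; c=get_calibration("top"); P=cloud(c,d)
X,Y,Z=P[...,0],P[...,1],P[...,2]
box=lambda a,b,e,f:(X>a)&(X<b)&(Y>e)&(Y<f)
# glass top
m=box(.41,.5,-.02,.06)&(Z>.094); m=cv2.morphologyEx(m.astype(np.uint8),cv2.MORPH_CLOSE,np.ones((3,3)))
cn=max(cv2.findContours(m,0,2)[0],key=cv2.contourArea); (cc,r)=cv2.minEnclosingCircle(cn); print("glass",ray(c,[cc],.1),r, P[m>0].mean(0), ray(c,[cn.reshape(-1,2).min(0),cn.reshape(-1,2).max(0)],.1))
# dish
hsv=cv2.cvtColor(im,cv2.COLOR_RGB2HSV)
m=box(.47,.65,-.36,-.11)&(hsv[...,1]<110)&(hsv[...,2]>120)
m=cv2.morphologyEx(m.astype(np.uint8),cv2.MORPH_OPEN,np.ones((3,3)));cn=max(cv2.findContours(m,0,2)[0],key=cv2.contourArea)
w=ray(c,cn.reshape(-1,2),.02); e=cv2.fitEllipse((w[:,:2]*1000).astype(np.float32).reshape(-1,1,2)); print("dish",e)
# height-based dish
m=box(.45,.67,-.36,-.11)&(Z>.010)&(Z<.04);m=cv2.morphologyEx(m.astype(np.uint8),cv2.MORPH_OPEN,np.ones((2,2)));cn=max(cv2.findContours(m,0,2)[0],key=cv2.contourArea)
w=ray(c,cn.reshape(-1,2),.018); print("dishZ",cv2.fitEllipse((w[:,:2]*1000).astype(np.float32).reshape(-1,1,2)))
# rest parts
m=box(.47,.6,-.01,.26)&(Z>.04)
q=P[m]
print("minrect all",cv2.minAreaRect((q[:,:2]*1000).astype(np.float32)))
# handle: z>.068 y>.11
h=P[box(.47,.6,.10,.26)&(Z>.066)]
ys=np.arange(.10,.25,.015)
for a in ys:
    g=h[(h[:,1]>a)&(h[:,1]<=a+.015)]
    if len(g): print(round(a,3),g[:,0].min().round(4),g[:,0].max().round(4),g[:,0].mean().round(4),g[:,2].mean().round(3))
pd=P[box(.47,.6,-.02,.035)&(Z>.04)&(Z<.07)]
for a in np.arange(-.01,.035,.005):
    g=pd[(pd[:,1]>a)&(pd[:,1]<=a+.005)]
    if len(g): print("pad",round(a,3),g[:,0].min().round(4),g[:,0].max().round(4),g[:,2].mean().round(4))
np.set_printoptions(linewidth=200)
for r in (180,181,210,211,212): print(r,[(u,int(Z[r,u]*1000)) for u in range(300,325) if Z[r,u]>.03])
```

```text
glass [[0.45420144 0.02031162 0.1       ]] 8.010457038879395 [0.45474863 0.02046676 0.09963673] [[4.73841456e-01 4.17489882e-02 1.00000000e-01]
 [4.34285983e-01 4.00536442e-04 1.00000000e-01]]
dish ((558.574462890625, -237.30709838867188), (114.86695098876953, 191.66213989257812), 170.4918212890625)
dishZ ((556.5760498046875, -238.81568908691406), (114.49384307861328, 188.42176818847656), 168.6503448486328)
minrect all ((525.8326416015625, 118.58523559570312), (248.952880859375, 98.51665496826172), 77.24864196777344)
0.1 0.479 0.5696 0.5099 0.068
0.115 0.4786 0.5691 0.5224 0.07
0.13 0.5175 0.5346 0.5264 0.07
0.145 0.4997 0.5371 0.5248 0.07
0.16 0.4995 0.5508 0.5263 0.07
0.175 0.4994 0.5532 0.5278 0.07
0.19 0.5013 0.5529 0.5272 0.07
0.205 0.5007 0.5524 0.5276 0.07
0.22 0.5007 0.5548 0.5282 0.07
0.235 0.5198 0.5373 0.5293 0.07
pad -0.005 0.501 0.544 0.0556
pad 0.0 0.5012 0.5442 0.0561
pad 0.005 0.5002 0.5426 0.0568
pad 0.01 0.4998 0.5429 0.0568
pad 0.015 0.5 0.5435 0.0562
pad 0.02 0.5001 0.5426 0.0561
pad 0.025 0.5003 0.5429 0.0567
pad 0.03 0.5001 0.557 0.0571
180 [(305, 64), (306, 61), (307, 64), (308, 63), (309, 63), (310, 64), (311, 67), (312, 63), (313, 58)]
181 [(305, 60), (306, 59), (307, 69), (308, 63), (309, 63), (310, 68), (311, 61), (312, 64), (313, 62)]
210 [(303, 65), (304, 68), (305, 63), (306, 67), (307, 64), (308, 62), (309, 1427), (310, 68), (311, 62)]
211 [(303, 62), (304, 68), (305, 69), (306, 59), (307, 64), (308, 66), (309, 69), (310, 68), (311, 62)]
212 [(303, 41), (304, 48), (305, 59), (306, 60), (307, 56), (308, 54), (309, 54), (310, 57), (311, 51)]
```

```bash
cat >> h.py <<'E'
from scipy.spatial.transform import Rotation as Ro
import warnings; warnings.filterwarnings("ignore")
Rp=np.array([.5245,.113,0.]); ya=np.pi/2-.03
RX=np.array([np.cos(ya),np.sin(ya),0]); RY=np.array([-np.sin(ya),np.cos(ya),0]); UZ=np.array([0,0,1.])
rest=lambda x,y,z: Rp+x*RX+y*RY+z*UZ
G0=np.array([.4545,.0205]); GA=rest(.05,.125,0)[:2]
DC=np.array([.5575,-.238]); DYAW=np.deg2rad(79.8)
def rot(xt,yt):
    xt=np.array(xt,float);yt=np.array(yt,float);xt/=np.linalg.norm(xt);yt-=xt*(xt@yt);yt/=np.linalg.norm(yt)
    return Ro.from_matrix(np.c_[xt,yt,np.cross(xt,yt)]).as_euler('xyz')
def down(a): return rot([0,0,-1],[np.cos(a),np.sin(a),0])
def st(): 
    o=observe(); print("t",round(o["time_s"],2),"p",o["eef_pos"].round(4),"q",o["q"].round(2),"F",o["ft_force"].round(2),"op",round(o["opening"],4)); return o
E
python3 - <<'E'
from h import *
print("GA",GA)
for n,p,a in [("g0",[*G0,.05],np.pi/2),("g0'",[*G0,.05],-np.pi/2),("ga",[*GA,.05],np.pi/2),("ga'",[*GA,.05],-np.pi/2),("pad",rest(-.097,0,.06),0),("pad'",rest(-.097,0,.06),np.pi),("dish",[.568,-.177,.02],DYAW+np.pi/2),("dish'",[.568,-.177,.02],DYAW-np.pi/2)]:
    q=inverse_kinematics(p,down(a)); print(n,None if q is None else np.round(q,2))
for s in(1,-1):
    t=.36; q=inverse_kinematics(rest(.09,0,.085),rot(np.sin(t)*RX-np.cos(t)*UZ,s*RY)); print("grip",s,None if q is None else np.round(q,2))
E
```

```text
GA [0.40105602 0.16672694]
g0 [-0.13  0.04  2.1  -0.    1.   -1.7 ]
g0' [-0.13  0.04  2.1  -0.    1.    1.44]
ga [ 0.21 -0.02  2.15 -0.    1.   -1.36]
ga' [ 0.21 -0.02  2.15 -0.    1.    1.78]
pad [-0.12  0.17  1.93 -0.    1.04 -0.12]
pad' None
dish None
dish' [-0.43  0.39  1.75  0.    1.   -0.26]
grip 1 None
grip -1 [ 0.01  0.19  1.91  0.41  1.07 -0.16]
```

Run:
```python
from h import *
R=down(np.pi/2)
movep([*G0,.19],R); st()
im,d=get_image("wrist"); cv2.imwrite("pics/w1.png",im[:,:,::-1])
move_l([*G0,.048],feed=.15,max_force=8); st()
gripper_to(.04,f_grip=30); st()
im,d=get_image("scene"); cv2.imwrite("pics/s1.png",cv2.resize(im[120:280,230:450][:,:,::-1],None,fx=3,fy=3))
```

```text
t 2.33 p [0.4548 0.0199 0.1902] q [-0.13 -0.16  2.   -0.    1.31 -1.7 ] F [ 0.25  0.56 -1.06] op 0.0851
t 3.48 p [0.4553 0.0203 0.0488] q [-0.13  0.04  2.1  -0.    1.   -1.7 ] F [-0.17  0.52 -0.25] op 0.0853
t 3.94 p [0.4552 0.0204 0.049 ] q [-0.13  0.04  2.1  -0.    1.   -1.7 ] F [-2.28 -0.12  6.4 ] op 0.0449
```

View pics/s1.png

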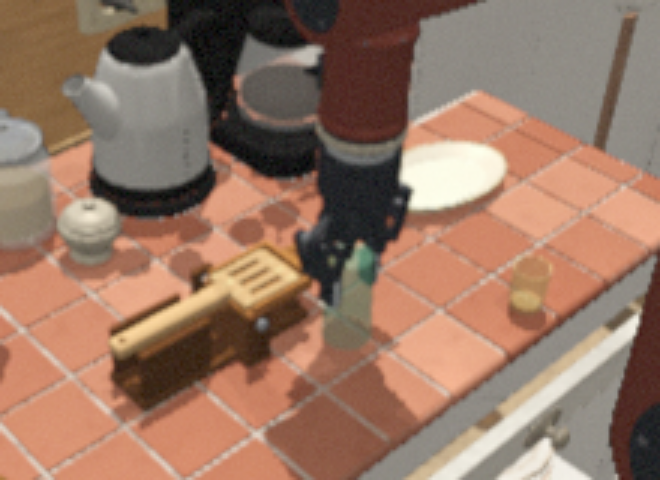

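View pics/w1.png

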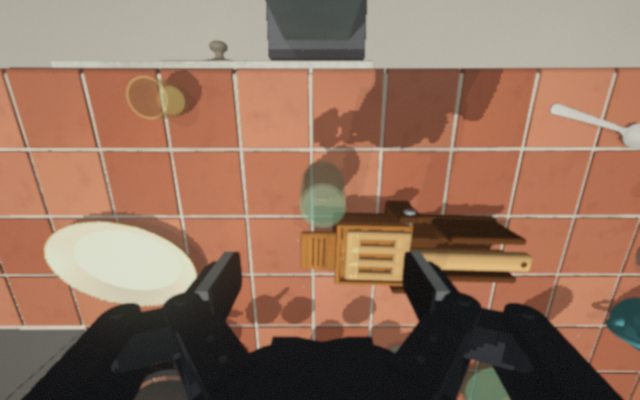

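The glass is held between the pads at 45 mm opening (it tapers). Next I'll set it aside.

Run:
```python
from h import *
o=st(); z=.049; p=o["eef_pos"]
move_l([*G0,.085],feed=.1); o=st()
if o["opening"]<.035: raise SystemExit("lost")
move_l([.42,.10,.085],feed=.12); move_l([*GA,.085],feed=.12)
hit=move_l([*GA,.0485],feed=.05,max_force=6); print(hit); st()
gripper_to(.085); st()
move_l([*GA,.19],feed=.2); hold(.1)
movep([*rest(-.097,0,.12)],down(0)); gripper_to(0); st()
im,d=get_image("top"); cv2.imwrite("pics/t2.png",cv2.resize(im[150:280,240:480][:,:,::-1],None,fx=3.3,fy=3.3))
im,d=get_image("wrist"); cv2.imwrite("pics/w2.png",im[:,:,::-1])
```

```text
t 3.99 p [0.4551 0.0204 0.0489] q [-0.13  0.04  2.1  -0.    1.   -1.7 ] F [-1.16  0.22  5.84] op 0.045
t 4.51 p [0.4544 0.0205 0.0848] q [-0.13 -0.03  2.09 -0.    1.08 -1.7 ] F [-0.13  0.2  -1.67] op 0.0448
True
t 6.8 p [0.4001 0.1665 0.0489] q [ 0.21 -0.01  2.16  0.    1.   -1.36] F [-1.08  0.06  6.06] op 0.0444
t 7.28 p [0.399  0.1662 0.0482] q [ 0.21 -0.01  2.16  0.    1.   -1.36] F [-0.07  0.38  0.17] op 0.0852
t 10.14 p [0.5216 0.016  0.12  ] q [-0.12  0.09  1.9  -0.    1.16 -0.12] F [-0.02  0.23  0.55] op -0.0
```

View pics/t2.png

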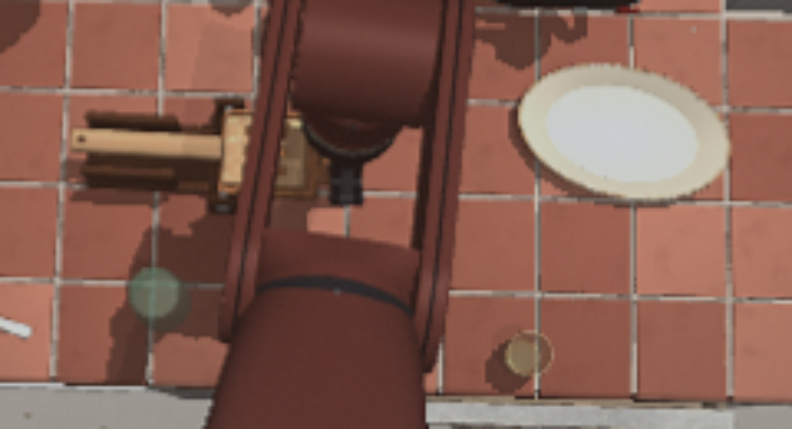

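View pics/w2.png

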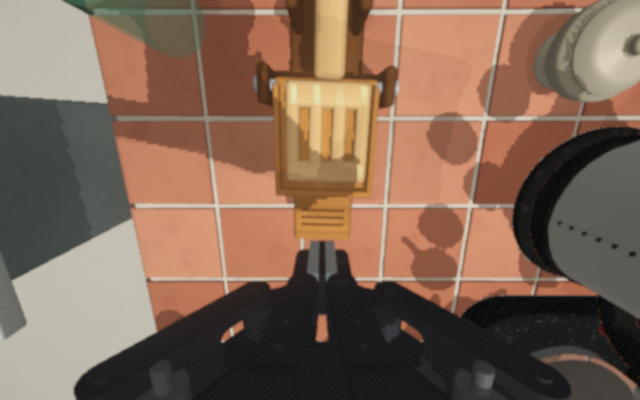

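The glass stands aside, at about (155,293) in the top crop, and the shut fingers are over the paddle. Next is the press.

Run:
```python
from h import *
move_l(rest(-.097,0,.064),feed=.1); st()
print(move_l(rest(-.097,0,.050),feed=.03,max_force=12)); st()
print(move_l(rest(-.093,0,.008),feed=.025,max_force=11)); 
for i in range(4): hold(.1); st()
```

```text
t 10.95 p [0.5219 0.016  0.0643] q [-0.12  0.17  1.93  0.    1.05 -0.12] F [-1.4  -0.21 -0.02] op -0.0001
False
t 11.57 p [0.5217 0.016  0.05  ] q [-0.12  0.19  1.93 -0.    1.02 -0.12] F [ 1.33 -0.72  1.66] op 0.0
True
t 12.64 p [0.5219 0.0187 0.028 ] q [-0.12  0.23  1.94  0.    0.98 -0.12] F [-3.    0.23  7.55] op -0.0
t 12.74 p [0.5219 0.0188 0.0279] q [-0.12  0.23  1.94  0.    0.98 -0.12] F [-1.7   0.74  8.1 ] op 0.0001
t 12.84 p [0.5219 0.0187 0.028 ] q [-0.12  0.23  1.94  0.    0.98 -0.12] F [-2.12  0.38  8.12] op 0.0004
t 12.94 p [0.5219 0.0187 0.028 ] q [-0.12  0.23  1.94  0.    0.98 -0.12] F [-2.72  0.71  8.48] op 0.0001
```

Run:
```python
from h import *
print(move_l(rest(-.093,0,.015),feed=.012,max_force=10)); 
for i in range(3): hold(.1); o=st()
im,d=get_image("scene"); cv2.imwrite("pics/s3.png",cv2.resize(im[130:270,240:440][:,:,::-1],None,fx=4,fy=4)); np.savez("s3.npz",im=im,d=d)
```

```text
True
t 13.39 p [0.5219 0.0188 0.028 ] q [-0.12  0.23  1.94  0.    0.98 -0.12] F [-2.15 -0.94  6.68] op 0.0001
t 13.49 p [0.5219 0.0188 0.028 ] q [-0.12  0.23  1.94  0.    0.98 -0.12] F [-3.27 -0.42  7.2 ] op -0.0
t 13.59 p [0.5219 0.0188 0.028 ] q [-0.12  0.23  1.94  0.    0.98 -0.12] F [-1.74 -0.28  7.4 ] op -0.0004
```

View pics/s3.png

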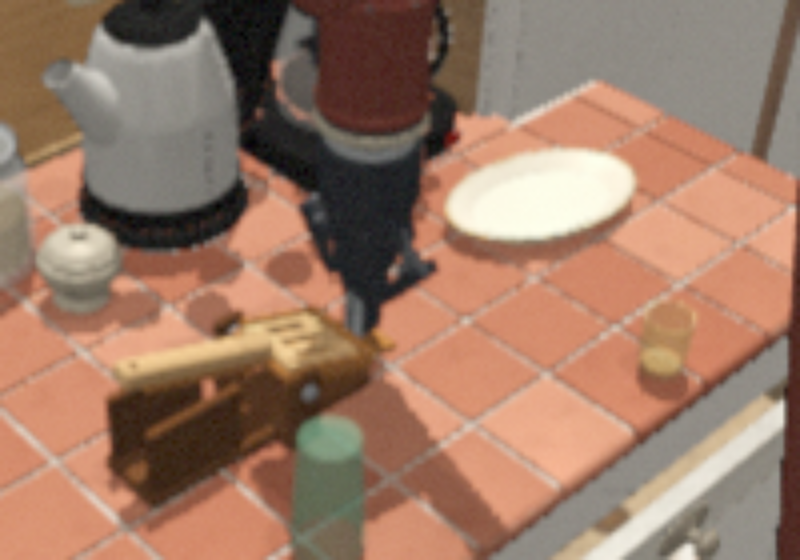

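The scene view shows the handle tipped up. The second press met +10 N with no travel, so this is the stop. I'll withdraw and measure the handle.

Run:
```python
from h import *
move_l(rest(-.100,0,.14),feed=.15); st()
movep([.45,-.05,.25],down(0))
gripper_to(.05,f_grip=50)
im,d=get_image("top"); c=get_calibration("top"); np.savez("t4.npz",im=im,d=d); P=cloud(c,d)
cv2.imwrite("pics/t4.png",cv2.resize(im[150:280,240:480][:,:,::-1],None,fx=3.3,fy=3.3))
X,Y,Z=P[...,0],P[...,1],P[...,2]
h=P[(X>.47)&(X<.6)&(Y>.10)&(Y<.26)&(Z>.073)&(Z<.16)]
for a in np.arange(.10,.26,.01):
    g=h[(h[:,1]>a)&(h[:,1]<=a+.01)]
    if len(g): print(round(a,3),len(g),g[:,0].min().round(4),g[:,0].max().round(4),g[:,0].mean().round(4),np.median(g[:,1]).round(4),np.median(g[:,2]).round(4))
print(h[:,1].max()); k=h[(h[:,1]>.14)&(h[:,1]<.235)]; print(np.polyfit(k[:,1],k[:,2],1),np.polyfit(k[:,1],k[:,0],1))
im,d=get_image("scene"); cv2.imwrite("pics/s4.png",cv2.resize(im[130:270,240:440][:,:,::-1],None,fx=4,fy=4)); np.savez("s4.npz",im=im,d=d)
```

```text
t 14.54 p [0.5205 0.0132 0.1387] q [-0.13  0.06  1.89  0.    1.2  -0.13] F [ 0.5   0.55 -0.65] op -0.0001
0.11 7 0.5194 0.5341 0.5255 0.1173 0.0741
0.12 15 0.5164 0.5365 0.5265 0.1258 0.0763
0.13 28 0.5168 0.5358 0.5262 0.1353 0.0804
0.14 23 0.5177 0.5351 0.526 0.145 0.0809
0.15 30 0.5173 0.538 0.5275 0.1556 0.0836
0.16 28 0.5045 0.5366 0.526 0.1652 0.0883
0.17 26 0.5178 0.5385 0.5268 0.175 0.0913
0.18 29 0.5011 0.5375 0.5275 0.1853 0.0932
0.19 30 0.5009 0.5378 0.5272 0.1947 0.0974
0.2 34 0.5007 0.5391 0.5268 0.205 0.1003
0.21 25 0.5198 0.5374 0.5283 0.2148 0.1051
0.22 28 0.5198 0.539 0.5293 0.2248 0.1069
0.23 13 0.5209 0.5374 0.5292 0.2312 0.1069
0.23379260025253612
[0.31456944 0.03540221] [0.02956682 0.52180123]
```

View pics/t4.png

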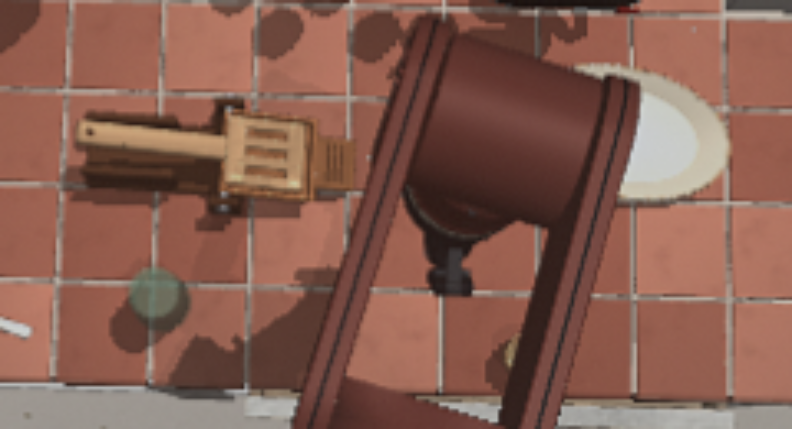

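View pics/s4.png

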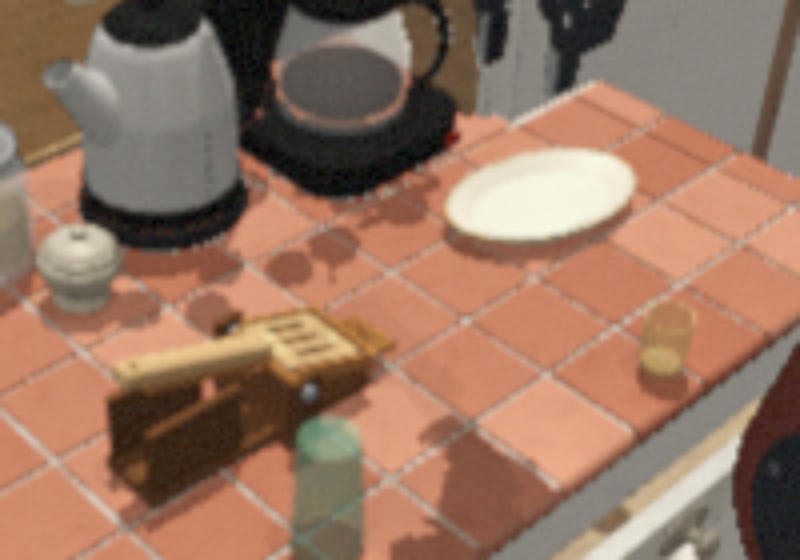

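The rocker stays tipped at about 0.31 rad, and the handle runs clear of the cheeks, with its end at about (88,131) in the top crop. Grasping it now.

```bash
cat >> h.py <<'E'
TH=.308
ZT=-np.sin(TH)*RX+np.cos(TH)*UZ; XT=np.cos(TH)*RX+np.sin(TH)*UZ
GP=np.array([.5278,.198,.0904]); GR=rot(-ZT,-RY)
E
python3 - <<'E'
from h import *
T=GP-.013*ZT
movep(T+.09*ZT,GR); st()
print(move_l(T+.02*ZT,feed=.12,max_force=8)); print(move_l(T,feed=.04,max_force=8)); st()
im,d=get_image("wrist"); cv2.imwrite("pics/w5.png",im[:,:,::-1])
im,d=get_image("scene"); cv2.imwrite("pics/s5.png",cv2.resize(im[130:270,240:440][:,:,::-1],None,fx=4,fy=4))
E
```

```text
t 16.78 p [0.5274 0.174  0.1644] q [-0.01  0.07  1.86  0.33  1.23 -0.09] F [-0.22 -0.32  0.17] op 0.0501
False
False
t 18.17 p [0.5278 0.202  0.0778] q [ 0.04  0.2   1.9   0.36  1.05 -0.11] F [-0.2   0.32  0.09] op 0.0499
```

View pics/w5.png

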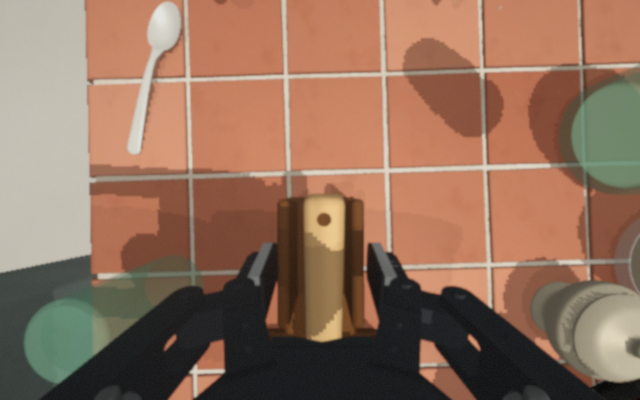

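View pics/s5.png

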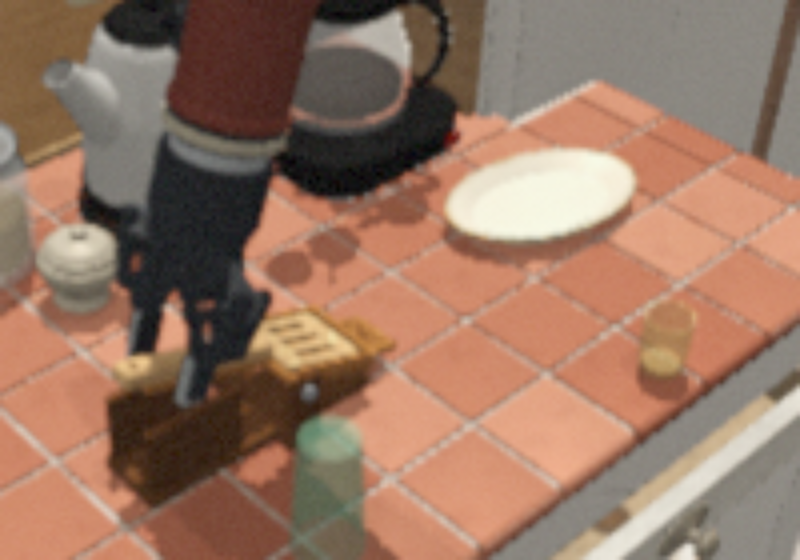

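The fingers straddle the handle, centred at column 323 between the pads (272 and 377).

Run:
```python
from h import *
gripper_to(.012,f_grip=60); st()
T=GP-.013*ZT
move_l(T+.03*ZT,feed=.06); o=st()
move_l(T+.03*ZT+.09*UZ,feed=.12); o=st()
im,d=get_image("scene"); cv2.imwrite("pics/s6.png",cv2.resize(im[110:250,240:440][:,:,::-1],None,fx=4,fy=4))
im,d=get_image("wrist"); cv2.imwrite("pics/w6.png",im[:,:,::-1])
```

```text
t 18.64 p [0.5281 0.2019 0.0783] q [ 0.04  0.2   1.9   0.36  1.05 -0.11] F [0.24 0.04 2.02] op 0.019
t 19.29 p [0.5277 0.1928 0.1068] q [ 0.02  0.15  1.89  0.34  1.11 -0.1 ] F [ 0.65 -0.08 -1.56] op 0.0184
t 20.19 p [0.527  0.1928 0.1956] q [ 0.02  0.04  1.82  0.32  1.28 -0.04] F [ 0.31  1.01 -1.12] op 0.0193
```

View pics/s6.png

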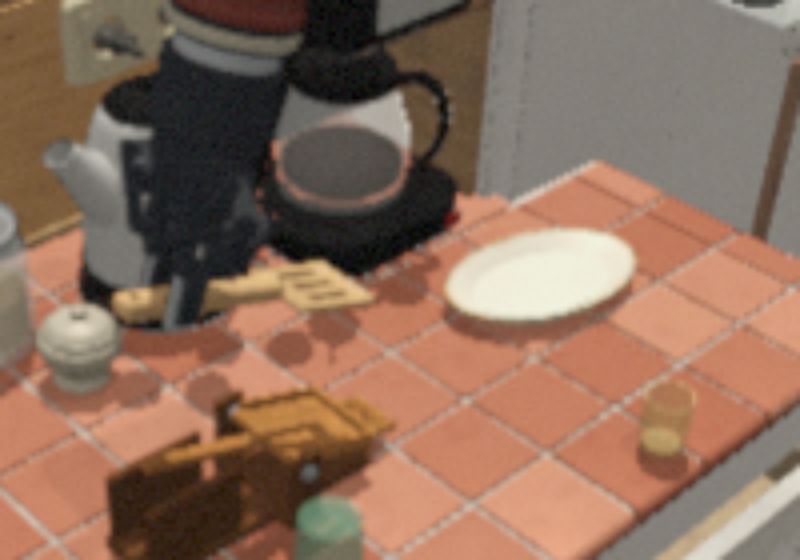

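View pics/w6.png

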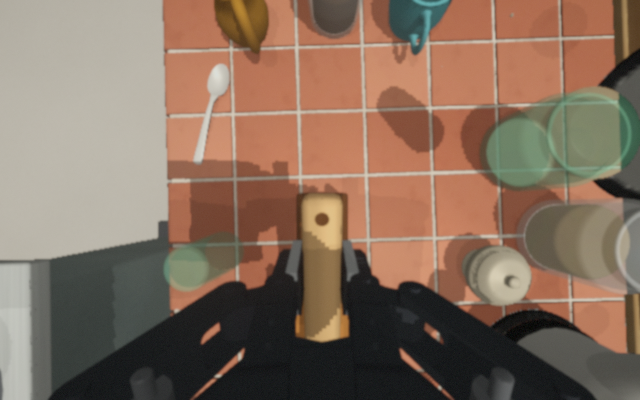

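The turner hangs rigidly in the grip, aligned with the tool. On to the dish.

Run:
```python
from h import *
D=np.array([np.cos(DYAW),np.sin(DYAW)]); p=DC+.062*D; R=down(DYAW-np.pi/2)
movep([*p,.15],R); move_l([*p,.07],feed=.12); hold(.1); st()
im,d=get_image("top"); cv2.imwrite("pics/t7.png",cv2.resize(im[140:270,300:500][:,:,::-1],None,fx=4,fy=4))
im,d=get_image("scene"); cv2.imwrite("pics/s7.png",cv2.resize(im[110:250,270:450][:,:,::-1],None,fx=4,fy=4))
```

```text
t 22.59 p [ 0.5694 -0.1774  0.0713] q [-0.43  0.31  1.73 -0.    1.09 -0.26] F [-0.54 -0.57 -0.78] op 0.0185
```

View pics/t7.png

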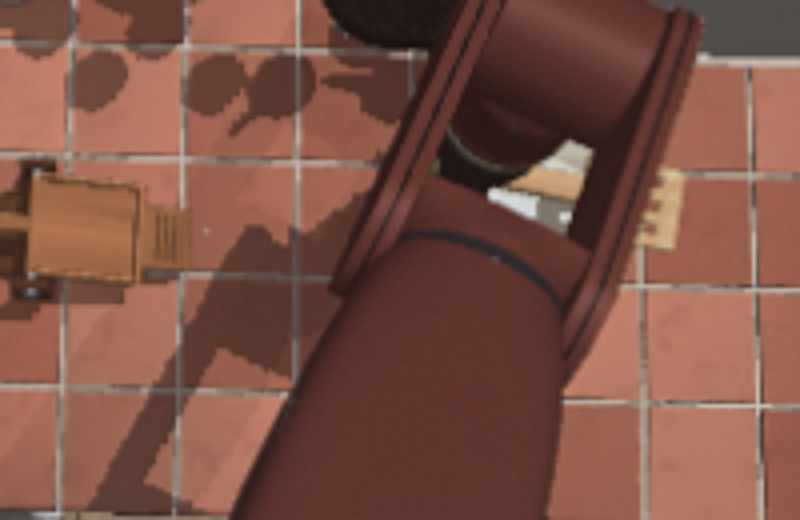

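View pics/s7.png

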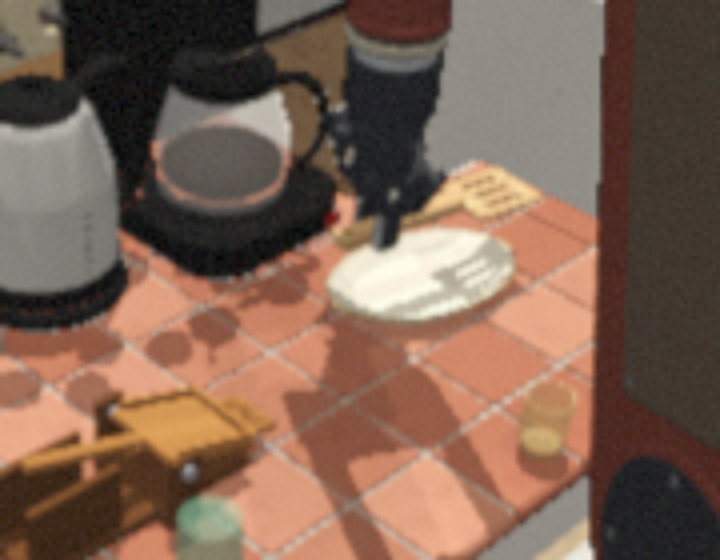

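Run:
```python
from h import *
D=np.array([np.cos(DYAW),np.sin(DYAW)]); c=get_calibration("top")
print(ray(c,[[470.7,192]],.08), DC-.1*D)
p=DC+.062*D
print(move_l([*p,.03],feed=.06,max_force=5)); st()
print(move_l([*p,.0155],feed=.02,max_force=4)); st()
im,d=get_image("scene"); cv2.imwrite("pics/s8.png",cv2.resize(im[130:230,320:440][:,:,::-1],None,fx=6,fy=6))
im,d=get_image("wrist"); cv2.imwrite("pics/w8.png",im[:,:,::-1])
```

```text
[[ 0.54313615 -0.33956137  0.08      ]] [ 0.53979153 -0.33641956]
False
t 23.51 p [ 0.5687 -0.1771  0.0301] q [-0.43  0.37  1.75 -0.    1.02 -0.26] F [ 0.28  0.03 -1.17] op 0.0188
True
t 24.0 p [ 0.5688 -0.1771  0.0221] q [-0.43  0.39  1.75  0.    1.01 -0.26] F [-1.33  0.1   5.61] op 0.019
```

View pics/s8.png

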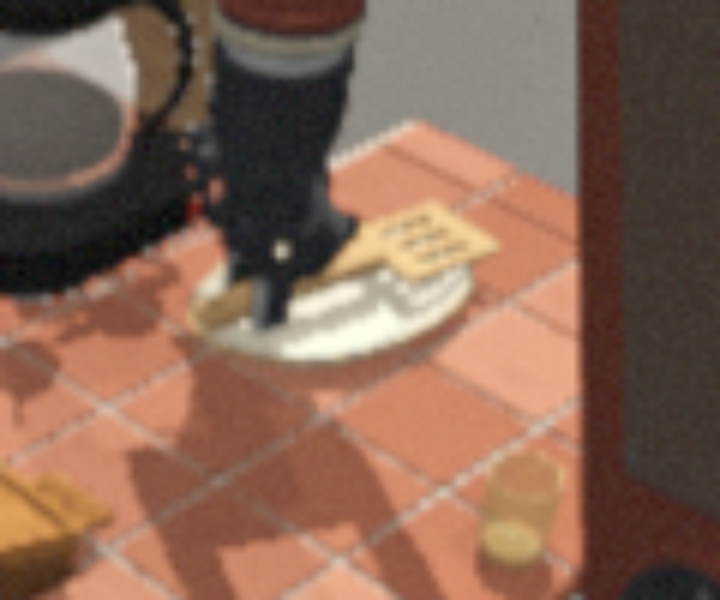

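View pics/w8.png

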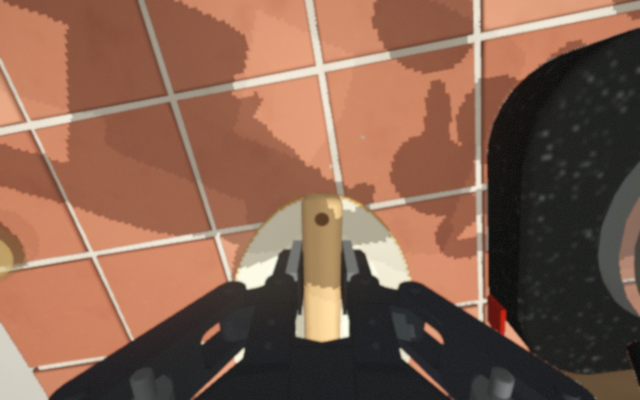

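Run:
```python
from h import *
p=observe()["eef_pos"]
gripper_to(.042); st()
move_l([p[0],p[1],.15],feed=.12); st()
movep([.42,.05,.22],down(np.pi/2)); gripper_to(.085)
im,d=get_image("top"); c=get_calibration("top"); np.savez("t9.npz",im=im,d=d); P=cloud(c,d)
cv2.imwrite("pics/t9.png",cv2.resize(im[140:270,300:500][:,:,::-1],None,fx=4,fy=4))
im,d=get_image("scene"); cv2.imwrite("pics/s9.png",cv2.resize(im[130:230,320:440][:,:,::-1],None,fx=6,fy=6))
```

```text
t 24.45 p [ 0.5677 -0.1765  0.0207] q [-0.43  0.39  1.75  0.    1.01 -0.26] F [0.56 0.27 0.86] op 0.0421
t 25.68 p [ 0.5681 -0.1768  0.1489] q [-0.43  0.22  1.68  0.    1.24 -0.26] F [ 0.06  0.   -0.27] op 0.0419
```

View pics/t9.png

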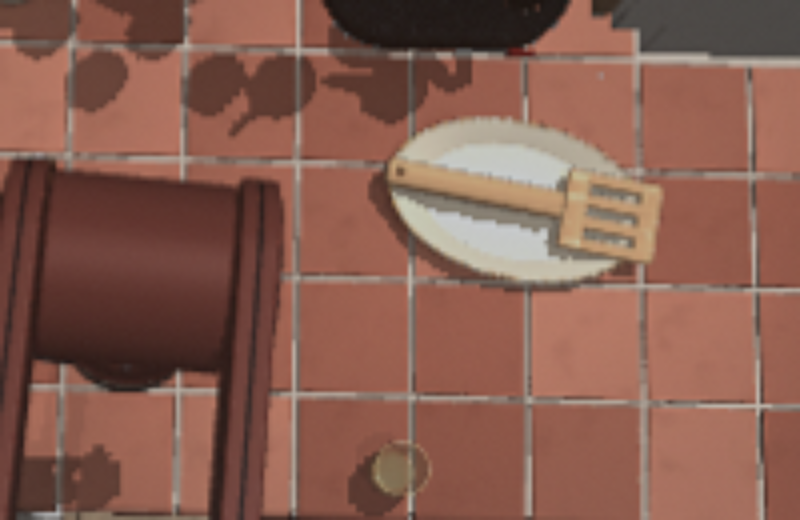

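View pics/s9.png

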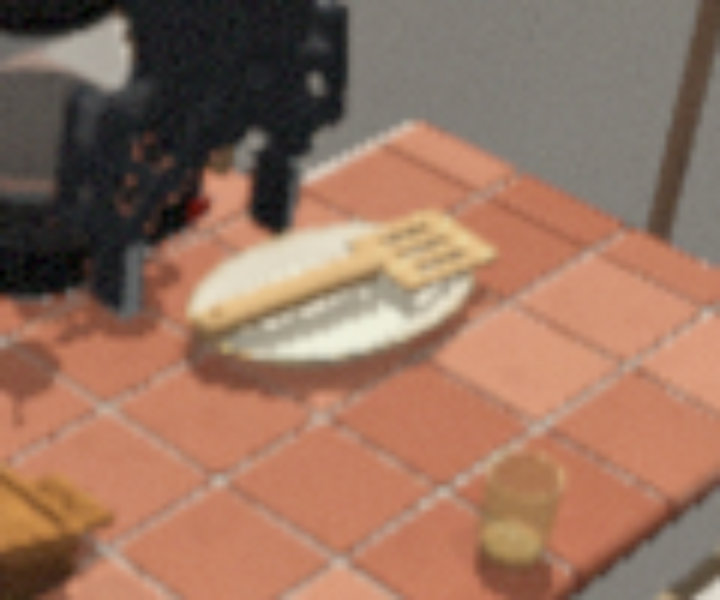

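Run:
```python
from h import *
z=np.load("t9.npz"); im,d=z["im"],z["d"]; c=get_calibration("top"); P=cloud(c,d)
cr=[[388,170],[393,158],[568,168],[663,186],[652,263],[557,248]]
uv=np.array([[300+a/4-.4,140+b/4-.4] for a,b in cr])
print(ray(c,uv,.032).round(4))
e1=ray(c,uv[:2],.036).mean(0); e2=ray(c,uv[3:5],.028).mean(0); m=(e1+e2)/2; print(e1,e2,m,np.linalg.norm(e1-e2), m[:2]-DC, np.rad2deg(np.arctan2(*(e1-e2)[[1,0]])))
u=(e1-e2)/np.linalg.norm(e1-e2); n=np.array([-u[1],u[0],0])
q=P[(P[...,2]>.005)&(P[...,2]<.1)]; s=(q-m)@u; w=(q-m)@n; 
for a in np.arange(-.1,.11,.01):
    k=(abs(s-a)<.005)&(abs(w)<.007); 
    if k.sum(): print(round(a,2),np.median(q[k,2]).round(4))
hsv=cv2.cvtColor(im,cv2.COLOR_RGB2HSV); X,Y=P[...,0],P[...,1]
mk=((X>.47)&(X<.65)&(Y>-.36)&(Y<-.11)&(P[...,2]>.010)&(P[...,2]<.05)).astype(np.uint8)
mk=cv2.morphologyEx(mk,cv2.MORPH_OPEN,np.ones((2,2)));cn=max(cv2.findContours(mk,0,2)[0],key=cv2.contourArea)
print(cv2.fitEllipse((ray(c,cn.reshape(-1,2),.018)[:,:2]*1000).astype(np.float32).reshape(-1,1,2)))
```

```text
[[ 0.5749 -0.1402  0.032 ]
 [ 0.5838 -0.1438  0.032 ]
 [ 0.5801 -0.2702  0.032 ]
 [ 0.5689 -0.3389  0.032 ]
 [ 0.5126 -0.3297  0.032 ]
 [ 0.5215 -0.2615  0.032 ]]
[ 0.57856243 -0.14144326  0.036     ] [ 0.54144153 -0.33544705  0.028     ] [ 0.56000198 -0.23844516  0.032     ] 0.19768518266172264 [ 0.00250198 -0.00044516] 79.16788836080683
-0.1 0.0262
-0.09 0.0288
-0.08 0.0237
-0.07 0.0178
-0.06 0.0208
-0.05 0.0255
-0.04 0.0276
-0.03 0.0311
-0.02 0.0371
-0.01 0.0358
-0.0 0.0369
0.01 0.0366
0.02 0.0363
0.03 0.0357
0.04 0.0356
0.05 0.0355
0.06 0.0368
0.07 0.0373
0.08 0.0358
0.09 0.0349
0.1 0.0354
((556.2192993164062, -242.91159057617188), (113.68021392822266, 199.7338409423828), 170.37965393066406)
```

The turner is level and within 3 mm of the dish centre, 79.2° against the dish's 79.8°. Now I'll return the glass.

Run:
```python
from h import *
R=down(np.pi/2); A=[.4005,.1665]
movep([*A,.19],R)
print(move_l([*A,.048],feed=.12,max_force=8)); gripper_to(.04,f_grip=30); st()
move_l([*A,.085],feed=.1); o=st()
if o["opening"]<.035: raise SystemExit("lost")
move_l([.42,.10,.085],feed=.12); move_l([*G0,.085],feed=.12)
print(move_l([*G0,.048],feed=.05,max_force=6)); st()
gripper_to(.085); hold(.1); move_l([*G0,.19],feed=.15); st()
movep([.35,-.35,.25],down(0)); 
im,d=get_image("top"); c=get_calibration("top"); P=cloud(c,d); X,Y,Z=P[...,0],P[...,1],P[...,2]
cv2.imwrite("pics/t10.png",cv2.resize(im[100:280,150:500][:,:,::-1],None,fx=2.2,fy=2.2))
m=((X>.38)&(X<.52)&(Y>-.06)&(Y<.1)&(Z>.094)&(Z<.12)).astype(np.uint8); m=cv2.morphologyEx(m,cv2.MORPH_CLOSE,np.ones((3,3)))
cn=max(cv2.findContours(m,0,2)[0],key=cv2.contourArea);cc,r=cv2.minEnclosingCircle(cn);print("glass",ray(c,[cc],.1),r)
im,d=get_image("scene"); cv2.imwrite("pics/s10.png",cv2.resize(im[110:250,240:440][:,:,::-1],None,fx=4,fy=4)); st()
```

```text
False
t 29.88 p [0.4009 0.1666 0.0487] q [ 0.21 -0.01  2.16 -0.    1.   -1.36] F [-1.42 -0.97  6.2 ] op 0.0448
t 30.39 p [0.4003 0.1665 0.0848] q [ 0.21 -0.08  2.14  0.    1.08 -1.36] F [-0.05  0.62 -2.63] op 0.0443
True
t 32.68 p [0.4535 0.0207 0.0487] q [-0.13  0.04  2.1   0.    1.   -1.7 ] F [-1.48  1.24  7.84] op 0.0448
t 34.37 p [0.4537 0.0206 0.1889] q [-0.13 -0.16  2.    0.    1.31 -1.7 ] F [ 0.01 -0.26 -0.17] op 0.085
glass [[0.45130299 0.02096358 0.1       ]] 7.905794143676758
t 35.92 p [ 0.3506 -0.349   0.2497] q [-0.94 -0.11  1.83  0.    1.42 -0.95] F [ 0.58 -0.44  1.09] op 0.0851
```

View pics/t10.png

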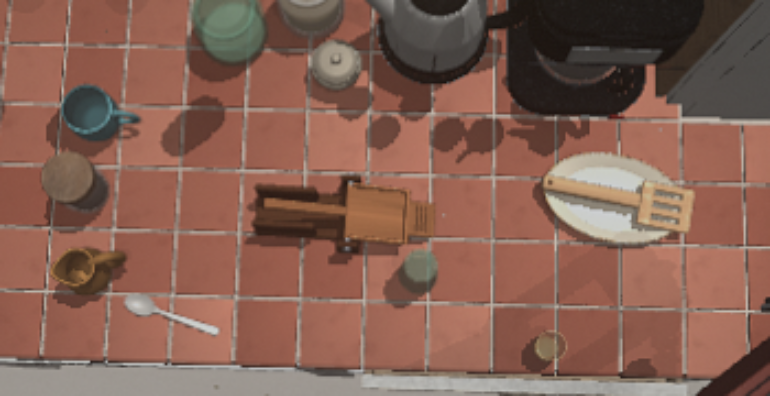

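View pics/s10.png

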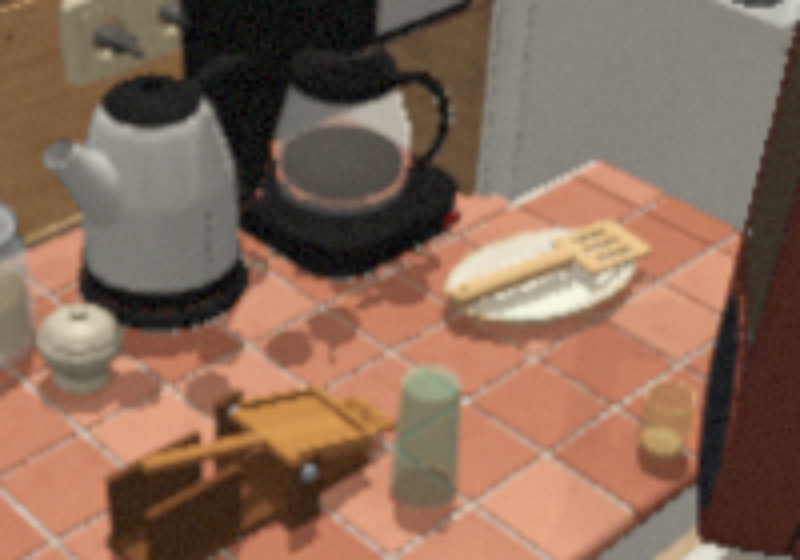

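The glass (420,270) stands upside down within about 3 mm of its start. The turner lies on the dish, bystanders look unmoved, and the arm is clear of everything.

```bash
python3 -c "
from plant import *
hold(.3); job_done()"
```

```text
the job is handed in; nothing more can be done
```

The job is done and handed in, at about 36 s of the 72 s allowed; no verdict was reported.

- **Glass aside:** I set it down upright about 155 mm from where it stood.
- **Paddle:** I pressed it down to its stop, at about 0.31 rad measured from the tipped handle. The force held at about 7–8 N, and a second push added about 10 N without any further travel. Peak force was about 18 N by estimate, well under 40 N.
- **Turner:** I gripped it by the raised handle and laid it on the dish. The last measurement put it about 3 mm from the dish centre and within 1° of its long axis, and it looked level.
- **Glass back:** It stands upside down, about 3 mm from its original place.

**Checks that disagreed:**
- The turner touched the dish about 6 mm higher than I had calculated, but it settled flat after release.
- A contour fit of the dish after placing gave a centre about 4 mm off. The overhanging turner blade lengthens that outline, so I don't think the dish moved.
- Bystanders were checked by eye only, and none looked moved.

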